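Clear the alignment pin and hold the sample cell in the light gauge

TASK

Draw the alignment pin straight up out of its bore in the light gauge and leave it standing upright in the open notch on the gauge's side, its collar fully down on the notch's top. Then take the rectangular glass sample cell out of the wooden rack by its two frosted faces only, never touching its clear end windows or its stopper with the fingers, and hold it upright and still in the light path: midway between the two lenses, centred on them in height and sideways, a clear window facing each lens, touching nothing but the fingers. The program finishes while still holding it there; leave the two vials and all other things on the table where they are.

Things in the scene. Friction and masses are not known exactly. Their poses are not given: they have to be found in the camera images.
- light_path (a point): Point midway between the light gauge's two lenses, 100 mm above the table. y runs along the light path from lens to lens, z up, x towards the notch. The lenses are 84 mm apart (42 mm each side of this point). Between the black heads it is open above and on both x sides.
- bore (a point): Mouth of the pin's bore in the base's top, 40 mm above the table, straight below light_path; 11.6 mm across, 36 mm deep. Axes as light_path.
- notch (a point): Parking notch on the gauge's +x side, 67 mm from the bore; point on its centre line at its top, 40 mm above the table. Vertical slot 16 mm wide in y, between two prongs each 22 mm wide, cut through down to the table; it runs 22 mm inwards to the base and 23 mm outwards (+x) to its open end. The collar rests on the prongs; parked within 17 mm of this point along x is good. Axes as light_path.
- pin_head (a point): Steel alignment pin: point on its axis in its ribbed grip head, z up along it. Head 16 mm diameter, from 20 mm below this point to 16 mm above. Starts 95 mm above the table, in the light path, the pin standing loose in the bore, collar on the base; no catch, the tip is clear once raised 35 mm. Parked, this point is 55 mm above the notch point.
- pin: The pin, origin at its tip, z towards the head. Shank 10 mm diameter from 0 to 35 mm, collar 24 mm diameter from 35 to 41 mm, stem 10 mm diameter to 70 mm, grip head 16 mm diameter from 70 to 106 mm. About 70 g.
- cell_center (a point): Rectangular glass sample cell: its centre, half-way up, z up. 22 mm in x, 32 mm in y, 72 mm tall (36 mm up and down), small white stopper on top. The faces at +x and -x (28 mm wide) are frosted, whitish: grip these. Those at +y and -y are the clear windows for the light; either may face either lens. Starts in a rack pocket, this point 42 mm above the table.
- cell: The glass sample cell, origin at the centre of its underside, axes as cell_center. About 85 g.
- windows: The clear parts of the cell that the fingers must not touch: its two end windows (16 mm wide, projecting 2 mm) and its stopper (14 x 20 mm, 5 mm high). Origin and axes as cell.
- gauge: Fixed light gauge: aluminium base 90 mm in x, 200 mm in y, top 40 mm above the table; on it two black heads, square at +y and round finned at -y, each 44 mm wide in x, 46 to 100 mm from the centre in y, top 122 mm above the table. Origin on the table below the bore; axes as light_path.
- rack: Fixed wooden rack, 56 mm in x, 190 mm in y, top 18 mm above the table; three pockets along y at -62, 0, 62 mm, each 24 x 34 mm, floor 6 mm above the table. Origin on the table under its centre. The cell is in one pocket, the vials in the others, in any order. The cell's axes are parallel to the rack's: frosted faces look to the rack's long sides, which are free.
- vial1: Round glass vial, 22 mm diameter, 55 mm tall, white cap; stands in a rack pocket. Leave alone. Origin at its underside.
- vial2: A second vial, the same. Leave alone.
- glue_pot: Small jar, 36 mm diameter, 45 mm tall, standing on the table. Leave alone. Origin at its underside.
- ink_tin: Tin, 72 mm diameter, 60 mm tall, towards the back. Leave alone. Origin at its underside.
- tape_roll: Roll of paper tape lying flat, 90 mm diameter, 24 mm tall. Leave alone. Origin at its underside.
- bird1: Flat olive-painted cut-out bird, about 115 x 65 x 4 mm, lying on the table. Leave alone. Origin under its middle.
- bird2: Another such bird. Leave alone.
- brush: Flat paint brush about 200 mm long, 42 mm wide, lying on the table on the robot's right. Leave alone. Origin under its middle.
Things that resemble listed ones, but are neither listed nor needed, are in the scene too. What is shaped like the cell but blue is not meant.

How it is judged:
By the outcome, as a careful person would: the job done as asked, in the order asked, and still so for the second after the job is handed in, while the arm keeps its last pose, push and grip.
It also fails if it takes over 50 s, if anything falls off the work surface, if the arm or the gripper's body presses on something with over 40 N, if the wrist force passes 120 N, or if a joint passes its speed limit or range.

ROBOT

A 7-joint arm with a two-finger parallel gripper is mounted at the origin on the work surface. World frame = base frame: x ahead of the robot, y to its left, z up, the work surface at z = 0. Lengths are in m, angles in rad, forces in N, time in s.
With the tool pointing down it reaches from about 0.4 to 0.85 m from the base axis. Payload 4.4 kg.
Tool frame: the origin (TCP) lies midway between the tips of the shut fingers; the grasp point (between the pads) lies 19 mm behind it; y points along the fingers, x is the direction in which the jaws open and shut, and the axes are right-handed (so a half turn about y gives the same grasp; the last joint's range is limited). The gripper opens to 94 mm and grips with 3 to 60 N. Pads are 16 mm wide; open, the fingers measure 119 mm over their backs; the gripper's body (75 mm by 177 mm) begins 78 mm behind the grasp point.
Start: joints at [1.16, 0.628, 0.038, 1.517, -0.027, 0.996, -0.02], TCP at [0.22, -0.612, 0.205] pointing down, gripper open.
Joint ranges: [-3.06, 3.06], [-0.37, 2.12], [-1.25, 1.32], [0.18, 2.47], [-1.1, 4.24], [0.23, 1.98], [-2.94, 2.94]. Speed limits (rad/s): [2.57, 2.57, 3.14, 3.14, 3.14, 3.14, 3.14].

INTERFACE

Orientations are given as a unit quaternion [x, y, z, w].
In Python, from bench import arm gives the robot as it stands.
- The arm moves only by the tool step_arm, never from a script. Its arguments are lists of equal length, an entry for each row: "delta_pos": the shift along the tool's x, y, z in cm, a list of three; "twist": the turn about the tool's y in rad. In form: {"delta_pos": [[tx, ty, tz], ...], "twist": [twist, ...]}. A call has exactly 8 rows; each row shifts and turns the commanded pose from where the row before left it, along the tool's axes as they then stand; what a row does not reach is not made up. A row lasts 1/10 s, in which the tool goes at most 50 mm and 8.59 degrees, less where a joint would pass 70% of its speed; a pose out of reach is approached as far as the arm can. A call is refused whole if a number of a shift passes 5 or a number of a turn 0.15, either way. A call with a gripper value outside its range is refused whole. "claw" is the finger opening in cm, from 0 to 9.4, set as the call begins (left out, the last holds). The fingers move at their own pace and stop on an object; "newtons" is the grip in N (left out, the last holds). Time passes only in rows, so rows that do not move let the fingers close, or fill a call up. It gives the time, the measured TCP pose, the force and the opening at its end, in the units of the state.
- arm.get_state(): the state, without advancing time (a new reading comes with each control period).
- arm.grab_frame(name): name is "side" or "top" or "wrist"; returns a dict with "image" (480x640x3 uint8, blue, green, red), "vertical_fov" (degrees; the focal length in pixels is half the picture's height over the tangent of half this angle, whatever the lens; pixels are square), "cx", "cy" (the principal point, pixels), "R" (3x3) and "t" (3): a world point X has camera coordinates R X + t; the wrist camera has in their place "mount" (4x4, takes a point from camera to tool coordinates, whose origin is the TCP and whose axes are the tool frame's). Camera axes: x right, y down, z forward; pixel columns grow to the right and rows downward; lengths in m; the calibration is good to about 2 mm. The wrist camera is an equidistant fisheye: a pixel r from the principal point sees the ray r / f radians off the axis. A picture is of the moment at which its call begins: read the wrist's pose just before it. There is no depth.
- arm.job_done(): hands the job in, once; it reports no verdict.
Trained networks look in a picture, given as the dict that the camera call returned (one of the last four; its "shot" number tells which), for a name from the list of things; names that differ only in an ending like _2 or _b are one class to them, and where a whole thing is asked for, a point or a joint stands for the part that bears it (a point fixed in the world has none). Each returns a list of dicts, best first, with "confidence" (0 to 1); they miss things now and then, are a little off and sometimes report something else, mostly with a low value. They report only what shows in the picture. A call takes as long as a camera call. They do not tell look-alikes from the thing itself.
- arm.recognise(picture, query): "location" ([x, y, z] in m, in world coordinates, good to about 4 mm: the middle of the surface that is visible of it).
The state is a dict: "time_s": time; "q": joint angles; "dq": joint speeds; "joint_efforts": joint torques, N m; "tcp_pos": TCP position; "tool_rot": TCP orientation; "contact_force": force on the tool from outside, world axes, zero at the start; "moment": the same for the moment, N m; "width": finger opening in m.
Only numpy, scipy, OpenCV 4.12 (cv2) and the standard library are available. Lean on these libraries where they do the work, as an engineer would, in place of code of your own. Each camera call takes 0.05 s, during which the arm holds its last target.

## Working session

There is one attempt and no reset: what is moved stays moved. The work goes in short steps, Python scripts to look and compute and a tool call to move; the robot and the scene stay as the last step left them, time stands still between calls to the robot, and variables do not carry over. Pictures are saved under pics/ and viewed, and the job is handed in when it is done.

Besides the shell and the picture viewer there is one more tool, called after "Call:" as name(argument=value, ...) on one line, values as JSON. step_arm: Moves the arm, as the interface text tells. Its arguments: {"type":"object","properties":{"delta_pos":{"type":"array"},"twist":{"type":"array"},"claw":{"type":"number"},"newtons":{"type":"number"}},"required":["delta_pos","twist"]}

```bash
mkdir -p pics
cat > h.py <<'E'
import numpy as np,cv2
from bench import arm
from scipy.spatial.transform import Rotation as Ro
np.set_printoptions(precision=4,suppress=True)
def save(p,n,crop=None,s=1):
    im=p["image"]
    if crop: x0,y0,x1,y1=crop; im=im[y0:y1,x0:x1]
    if s!=1: im=cv2.resize(im,None,fx=s,fy=s,interpolation=cv2.INTER_CUBIC)
    cv2.imwrite("pics/"+n+".png",im)
def foc(p): return p["image"].shape[0]/2/np.tan(np.radians(p["vertical_fov"])/2)
def proj(p,X):
    c=np.array(p["R"])@np.array(X)+np.array(p["t"]);f=foc(p)
    return np.array([p["cx"]+f*c[0]/c[2],p["cy"]+f*c[1]/c[2]])
def onplane(p,uv,z):
    R=np.array(p["R"]);t=np.array(p["t"]);f=foc(p)
    d=R.T@np.array([(uv[0]-p["cx"])/f,(uv[1]-p["cy"])/f,1]);o=-R.T@t
    return o+d*(z-o[2])/d[2]
E
python3 - <<'E'
from h import *
s=arm.get_state();print({k:np.round(v,4) for k,v in s.items()});print(Ro.from_quat(s["tool_rot"]).as_matrix())
for n in("side","top"):
    p=arm.grab_frame(n);save(p,n+"0");print(n,p["vertical_fov"],p["cx"],p["cy"],p["shot"])
    print(p["R"],p["t"])
    for q in["pin","pin_head","cell","windows","gauge","rack","vial1","glue_pot"]:
        print(q,[(np.round(r["location"],4).tolist(),round(r["confidence"],2),proj(p,r["location"]).round().tolist()) for r in arm.recognise(p,q)])
E
```

```text
{'time_s': np.float64(0.0), 'q': array([ 1.1602,  0.6293,  0.0384,  1.5184, -0.027 ,  0.9963, -0.02  ]), 'dq': array([ 0.0003,  0.0003, -0.0009,  0.0011,  0.0019,  0.001 ,  0.    ]), 'joint_efforts': array([ -0.0018, -54.9727,   1.1431, -18.6635,  -0.0521,   0.0237,
         0.0001]), 'tcp_pos': array([ 0.2195, -0.6111,  0.2046]), 'tool_rot': array([-0.578 ,  0.4073, -0.4063,  0.5787]), 'contact_force': array([-0.1504, -0.5195,  0.0198]), 'moment': array([-0.0178, -0.0288,  0.0018]), 'width': np.float64(0.0938)}
[[ 0.338  -0.0006  0.9411]
 [-0.9411  0.0017  0.338 ]
 [-0.0019 -1.     -0.    ]]
side 56.54350973906314 321.61162278964525 239.57622432629026 1
[[ 0.8578 -0.514  -0.0038]
 [-0.382  -0.6326 -0.6737]
 [ 0.3439  0.5793 -0.739 ]] [-0.4465  0.279   0.817 ]
pin [([0.5072, 0.1812, 0.0826], 0.58, [276.0, 203.0])]
pin_head [([0.5449, -0.2524, 0.0635], 0.57, [404.0, 343.0]), ([0.51, 0.187, 0.0831], 0.43, [276.0, 201.0])]
cell [([0.5434, -0.2483, 0.0642], 0.74, [402.0, 341.0]), ([0.5461, -0.3331, 0.0538], 0.65, [433.0, 381.0])]
windows [([0.4659, -0.202, 0.0593], 0.72, [353.0, 343.0]),
[... 514 characters left out ...]
142403216 235.28989104034247 2
[[-0.0077 -0.9998  0.017 ]
 [-0.9912  0.0054 -0.1322]
 [ 0.1321 -0.0179 -0.9911]] [-0.0064  0.5481  1.3291]
pin [([0.5071, 0.182, 0.0903], 0.62, [228.0, 250.0])]
pin_head []
cell [([0.5497, -0.2433, 0.0776], 0.5, [407.0, 232.0]), ([0.5532, -0.3238, 0.0729], 0.49, [440.0, 230.0]), ([0.4673, -0.183, 0.0732], 0.44, [383.0, 267.0])]
windows [([0.5477, -0.3214, 0.0696], 0.58, [439.0, 233.0]), ([0.5076, 0.1802, 0.0925], 0.49, [229.0, 250.0])]
gauge [([0.5089, 0.19, 0.0394], 0.74, [227.0, 251.0])]
rack [([0.5554, -0.1693, 0.0183], 0.59, [373.0, 233.0])]
vial1 [([0.5578, -0.1789, 0.0538], 0.48, [379.0, 230.0])]
glue_pot [([0.4545, 0.009, 0.0415], 0.68, [302.0, 273.0])]
```

View pics/side0.png

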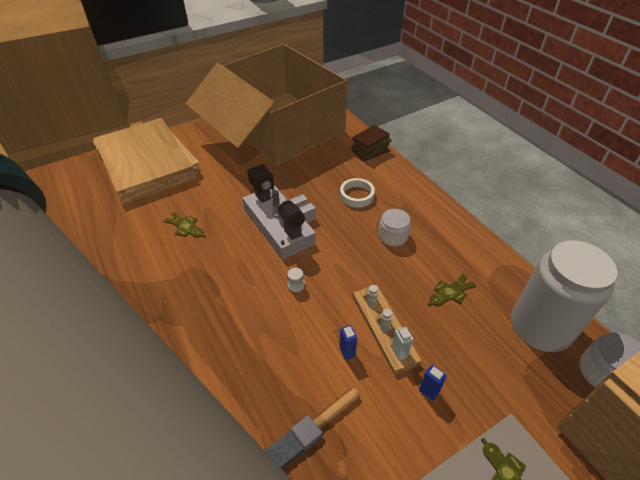

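View pics/top0.png

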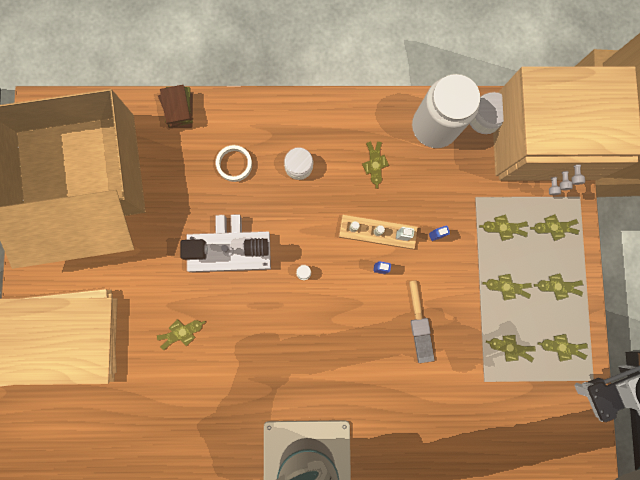

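Run:
```python
import cv2
a=cv2.imread("pics/side0.png");b=cv2.imread("pics/top0.png")
cv2.imwrite("pics/c1.png",cv2.resize(a[260:410,320:470],None,fx=4,fy=4,interpolation=2))
cv2.imwrite("pics/c2.png",cv2.resize(a[140:290,200:350],None,fx=4,fy=4,interpolation=2))
cv2.imwrite("pics/c3.png",cv2.resize(b[190:300,330:480],None,fx=5,fy=5,interpolation=2))
cv2.imwrite("pics/c4.png",cv2.resize(b[190:310,150:310],None,fx=5,fy=5,interpolation=2))
```

```text
(no output)
```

View pics/c1.png

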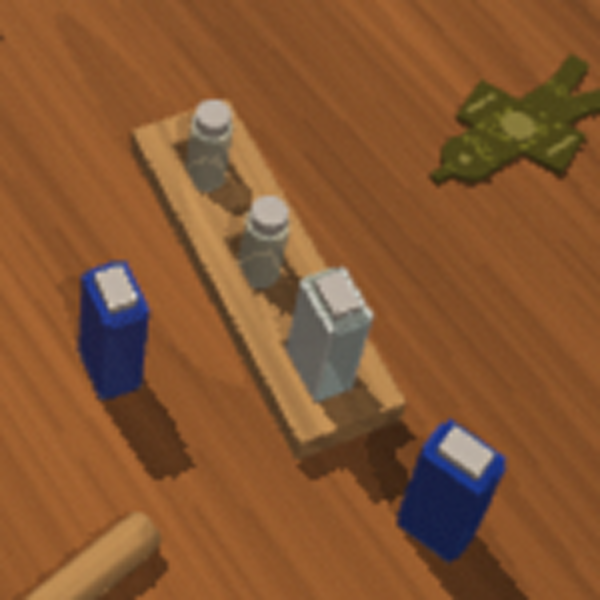

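View pics/c2.png

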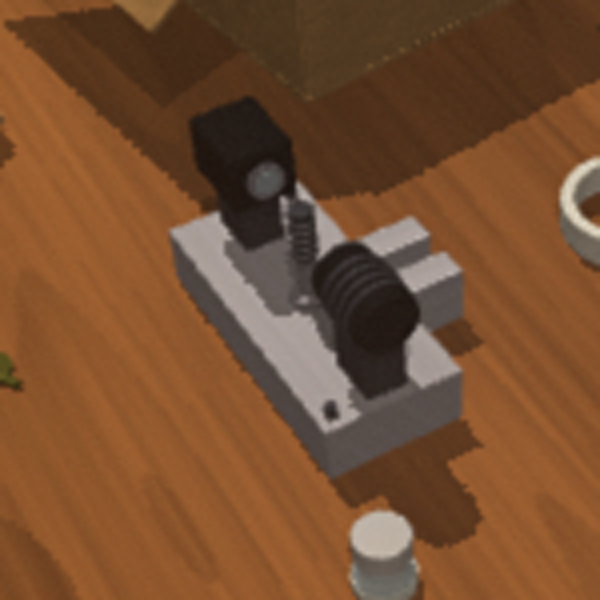

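View pics/c3.png

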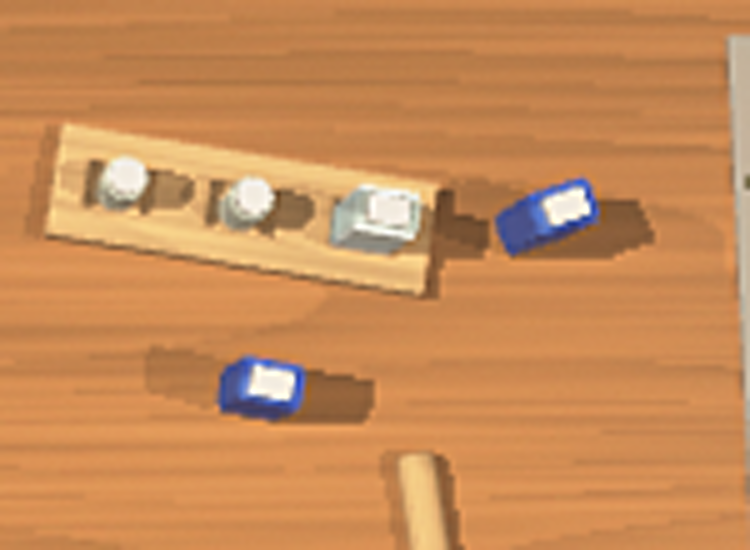

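View pics/c4.png

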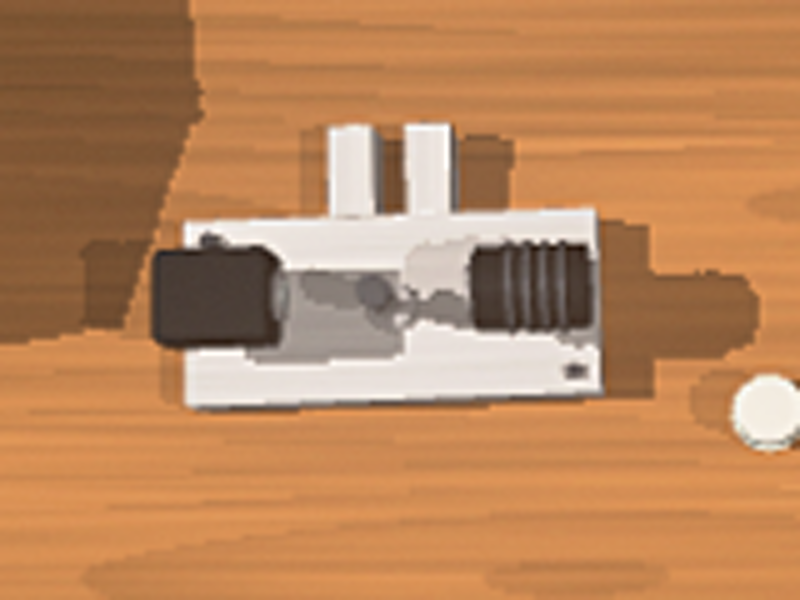

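Side image: the gauge is at about (280,215), with the ribbed pin head at (275,202). The rack is at (382,332).

Three things could be the cell: blue blocks at (348,343) and (432,382), and the clear/whitish glass block at (402,343) in the rack's near-end pocket. The glass one fits because it isn't blue and it stands in a rack pocket. The enlarged crop confirms this. Next I'll fit the poses of the gauge and rack.

```bash
cat > fit.py <<'E'
from h import *
from scipy.optimize import least_squares
def T(pose,P):
    x,y,a=pose;c,s=np.cos(a),np.sin(a);P=np.array(P,float)
    return np.c_[x+c*P[:,0]-s*P[:,1],y+s*P[:,0]+c*P[:,1],P[:,2]]
GB=[(.045,.1,.04),(.045,-.1,.04),(-.045,-.1,.04),(-.045,.1,.04)]
PR=[(.09,.03,.04),(.09,.008,.04),(.09,-.008,.04),(.09,-.03,.04)]
RK=[(.028,.095,.018),(.028,-.095,.018),(-.028,-.095,.018),(-.028,.095,.018)]
def un(U,s,o): return [(u[0]+.5)/s-.5+o[0] if True else 0 for u in U],[(u[1]+.5)/s-.5+o[1] for u in U]
def clicks(U,s,o): return np.array(un(U,s,o)).T
def fit(obs,x0):
    def r(v): return np.concatenate([(np.array([proj(p,X) for X in T(v,P)])-uv).ravel() for p,P,uv in obs])
    so=least_squares(r,x0,loss="soft_l1");return so.x,r(so.x).reshape(-1,2)
E
python3 - <<'E'
from fit import *
t=arm.grab_frame("top");s=arm.grab_frame("side")
o4=(150,190);o2=(200,140);o3=(330,190);o1=(320,260)
gt=clicks([(184,222),(597,210),(328,126),(376,126),(405,125),(452,125)],5,o4)
gs=clicks([(325,432),(462,373),(172,236),(414,217),(462,262)],4,o2)
G,r=fit([(t,[GB[0],GB[1]]+PR,gt)],[.5,.18,0]);print("top",G,r.round(1).tolist())
G,r=fit([(s,[GB[2],GB[1],GB[3],PR[0],PR[3]],gs)],[.5,.18,0]);print("side",G,r.round(1).tolist())
G,r=fit([(t,[GB[0],GB[1]]+PR,gt),(s,[GB[2],GB[1],GB[3],PR[0],PR[3]],gs)],[.5,.18,0]);print("both",G)
rt=clicks([(64,125),(440,187),(425,288),(47,234)],5,o3)
rs=clicks([(134,136),(300,442),(404,402),(228,102)],4,o1)
K,r=fit([(t,RK,rt)],[.55,-.2,0]);print(K,r.round(1).tolist())
K,r=fit([(s,[RK[3],RK[2],RK[1],RK[0]],rs)],[.55,-.2,0]);print(K,r.round(1).tolist())
K,r=fit([(t,RK,rt),(s,[RK[3],RK[2],RK[1],RK[0]],rs)],[.55,-.2,0]);print("both",K,"cell",T(K,[(0,-.062,0)]))
for p,n in((t,"top"),(s,"side")):
    im=p["image"].copy();S=4;im=cv2.resize(im,None,fx=S,fy=S,interpolation=2)
    def poly(pts,c): cv2.polylines(im,[np.int32([(proj(p,X)+.5)*S-.5 for X in pts])],True,c,1)
    poly(T(G,GB),(0,255,0));poly(T(G,PR),(0,255,0));poly(T(K,RK),(0,0,255))
    poly(T(G,[(0,0,.111),(0,0,.04)]),(0,255,255))
    poly(T(G,[(.067,-.008,.04),(.067,.008,.04)]),(0,255,255))
    poly(T(K,[(x,-.062+y,.078) for x,y in((.011,.014),(.011,-.014),(-.011,-.014),(-.011,.014))]),(255,255,0))
    if n=="top": a=im[180*S:310*S,150*S:310*S];b=im[190*S:300*S,330*S:480*S]
    else: a=im[140*S:290*S,200*S:350*S];b=im[260*S:410*S,320*S:470*S]
    cv2.imwrite(f"pics/o_{n}_g.png",a);cv2.imwrite(f"pics/o_{n}_r.png",b)
E
```

```text
top [0.5097 0.1882 0.0221] [[0.3, -0.1], [-0.2, 0.1], [0.2, 0.2], [-0.4, -0.0], [0.3, -0.0], [-0.1, -0.2]]
side [0.5088 0.1875 0.0286] [[0.2, 0.5], [0.1, -0.6], [-0.6, -1.2], [-0.2, -0.3], [0.5, 2.3]]
both [0.5094 0.188  0.0247]
[ 0.5596 -0.183  -0.1609] [[0.0, -0.1], [-0.2, -0.8], [-0.0, 0.9], [0.2, 0.0]]
[ 0.5582 -0.1826 -0.1679] [[-0.5, -1.3], [-0.1, 0.7], [0.6, 0.4], [-0.1, -0.6]]
both [ 0.5587 -0.1828 -0.1666] cell [[ 0.5484 -0.2439  0.    ]]
```

View pics/o_top_g.png

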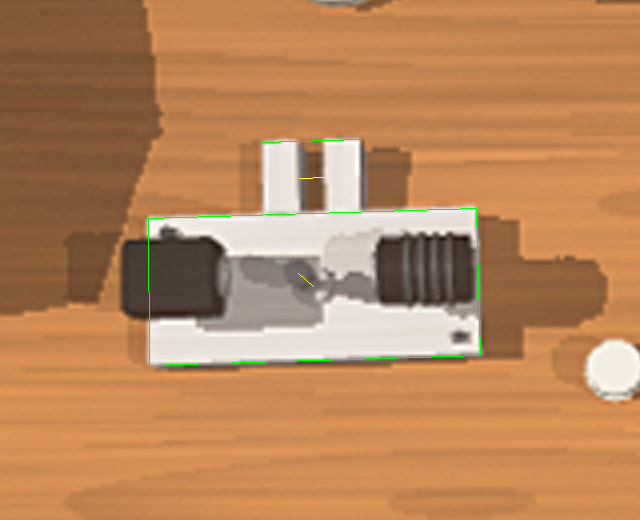

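View pics/o_side_g.png

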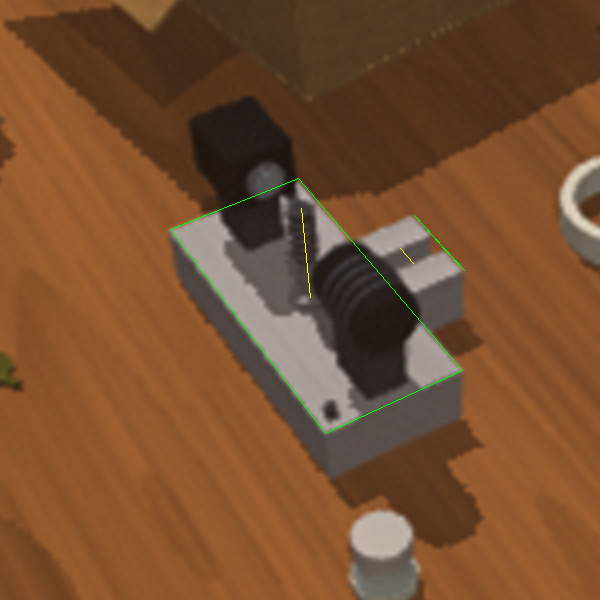

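View pics/o_side_r.png

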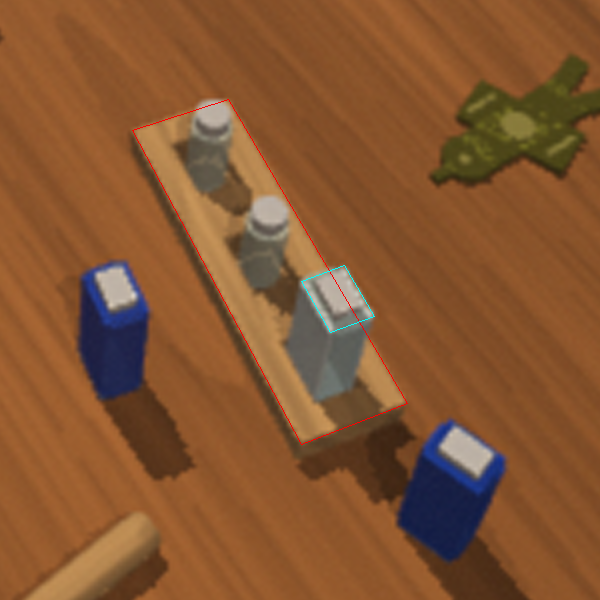

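View pics/o_top_r.png

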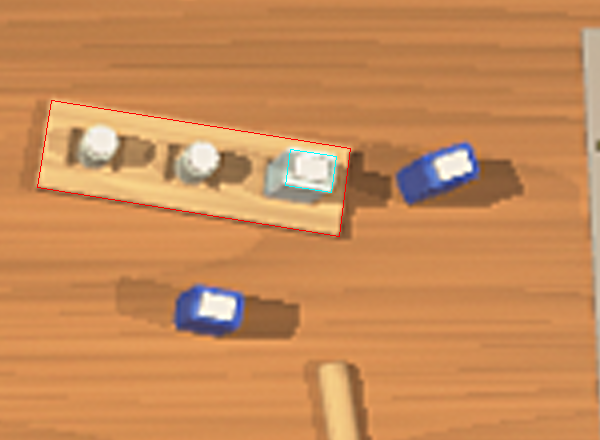

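Overlay check: the fits line up within about 1 px in both views. Gauge is at (0.5095, 0.188), yaw 0.024; rack at (0.5587, -0.183), yaw -0.165; cell at about (0.548, -0.244). Now to the gauge.

```bash
cat > plan.py <<'E'
from h import *
def plan(pos,yaw,target,tyaw,nrows):
    pos=np.array(pos,float);t=np.array(target,float);rows=[];tw=[]
    for i in range(nrows):
        k=nrows-i;d=(t-pos)/k;a=-round((tyaw-yaw)/k,3)
        c,s=np.cos(yaw),np.sin(yaw)
        # tool x=(c,s,0), y=(0,0,-1), z = x cross y
        X=np.array([c,s,0]);Y=np.array([0,0,-1.]);Z=np.cross(X,Y)
        r=[round(float(100*d@v),1) for v in(X,Y,Z)]
        pos=pos+(r[0]*X+r[1]*Y+r[2]*Z)/100;yaw-=a;rows.append(r);tw.append(a)
    for i in range(0,nrows,8): print(rows[i:i+8],tw[i:i+8])
    print("end",pos,yaw);return pos,yaw
def cur():
    s=arm.get_state();M=Ro.from_quat(s["tool_rot"]).as_matrix();return s["tcp_pos"],np.arctan2(M[1,0],M[0,0]),s
E
python3 - <<'E'
from plan import *
p,y,s=cur();print(Ro.from_quat(s["tool_rot"]).as_matrix()[:,2])
w=arm.grab_frame("wrist");print(w["mount"],w["vertical_fov"],w["cx"],w["cy"])
p,y=plan(p,y,[.5,.19,.24],.024,24)
E
```

```text
[0.9412 0.338  0.    ]
[[ 1.     -0.0002  0.0004 -0.0009]
 [-0.0004 -0.2711  0.9625 -0.1801]
 [-0.0001 -0.9625 -0.2711  0.0797]
 [ 0.      0.      0.      1.    ]] 65.70646984690485 323.78539727726144 233.74985356050334
[[-2.7, -0.1, 2.2], [-2.6, -0.1, 2.4], [-2.5, -0.1, 2.5], [-2.4, -0.1, 2.6], [-2.2, -0.2, 2.7], [-2.1, -0.1, 2.9], [-1.9, -0.2, 3.0], [-1.8, -0.1, 3.1]] [np.float64(-0.052), np.float64(-0.052), np.float64(-0.052), np.float64(-0.052), np.float64(-0.052), np.float64(-0.052), np.float64(-0.052), np.float64(-0.052)]
[[-1.6, -0.2, 3.1], [-1.5, -0.1, 3.2], [-1.3, -0.2, 3.3], [-1.1, -0.1, 3.4], [-0.9, -0.2, 3.4], [-0.8, -0.1, 3.5], [-0.6, -0.2, 3.5], [-0.4, -0.1, 3.5]] [np.float64(-0.052), np.float64(-0.052), np.float64(-0.052), np.float64(-0.052), np.float64(-0.052), np.float64(-0.052), np.float64(-0.052), np.float64(-0.052)]
[[-0.2, -0.2, 3.5], [-0.0, -0.1, 3.5], [0.2, -0.2, 3.5], [0.4, -0.1, 3.5], [0.5, -0.2, 3.5], [0.7, -0.1, 3.5], [0.9, -0.2, 3.5], [1.1, -0.1, 3.4]] [np.float64(-0.052), np.float64(-0.052), np.float64(-0.052), np.float64(-0.052), np.float64(-0.053), np.float64(-0.052), np.float64(-0.053), np.float64(-0.052)]
end [0.5001 0.1901 0.2395] 0.02395920209032061
```

Call:
step_arm(delta_pos=[[-2.7, -0.1, 2.2], [-2.6, -0.1, 2.4], [-2.5, -0.1, 2.5], [-2.4, -0.1, 2.6], [-2.2, -0.2, 2.7], [-2.1, -0.1, 2.9], [-1.9, -0.2, 3.0], [-1.8, -0.1, 3.1]], twist=[-0.052, -0.052, -0.052, -0.052, -0.052, -0.052, -0.052, -0.052])

```text
time_s: 1.85
tcp_pos: [0.3142, -0.3437, 0.2159]
tool_rot: [0.65, -0.278, 0.278, -0.65]
contact_force: [-0.0, -0.1, 0.2]
width: 0.094
```

Call:
step_arm(delta_pos=[[-1.6, -0.2, 3.1], [-1.5, -0.1, 3.2], [-1.3, -0.2, 3.3], [-1.1, -0.1, 3.4], [-0.9, -0.2, 3.4], [-0.8, -0.1, 3.5], [-0.6, -0.2, 3.5], [-0.4, -0.1, 3.5]], twist=[-0.052, -0.052, -0.052, -0.052, -0.052, -0.052, -0.052, -0.052])

```text
time_s: 2.65
tcp_pos: [0.4065, -0.0758, 0.2279]
tool_rot: [0.694, -0.137, 0.138, -0.694]
contact_force: [0.2, 0.1, 1.2]
width: 0.0939
```

Call:
step_arm(delta_pos=[[-0.2, -0.2, 3.5], [0, -0.1, 3.5], [0.2, -0.2, 3.5], [0.4, -0.1, 3.5], [0.5, -0.2, 3.5], [0.7, -0.1, 3.5], [0.9, -0.2, 3.5], [1.1, -0.1, 3.4]], twist=[-0.052, -0.052, -0.052, -0.052, -0.053, -0.052, -0.053, -0.052])

```text
time_s: 3.45
tcp_pos: [0.5006, 0.1915, 0.2398]
tool_rot: [0.707, 0.009, -0.009, -0.707]
contact_force: [1.3, 0.1, -0.5]
width: 0.0939
```

```bash
cat >> h.py <<'E'
def wproj(w,s,X):
    M=np.array(w["mount"]);Rt=Ro.from_quat(s["tool_rot"]).as_matrix()
    pt=Rt.T@(np.array(X)-s["tcp_pos"]);c=M[:3,:3].T@(pt-M[:3,3])
    f=foc(w);th=np.arctan2(np.hypot(c[0],c[1]),c[2]);ph=np.arctan2(c[1],c[0])
    return np.array([w["cx"]+f*th*np.cos(ph),w["cy"]+f*th*np.sin(ph)])
def wray(w,s,uv):
    f=foc(w);d=np.array(uv)-[w["cx"],w["cy"]];r=np.hypot(*d);th=r/f
    c=np.array([np.sin(th)*d[0]/r,np.sin(th)*d[1]/r,np.cos(th)])
    M=np.array(w["mount"]);Rt=Ro.from_quat(s["tool_rot"]).as_matrix()
    return s["tcp_pos"]+Rt@M[:3,3],Rt@M[:3,:3]@c
def wplane(w,s,uv,z):
    o,d=wray(w,s,uv);return o+d*(z-o[2])/d[2]
E
python3 - <<'E'
from plan import *
from fit import *
p,y,s=cur();print(s["time_s"],p,y,s["q"])
w=arm.grab_frame("wrist");save(w,"w1")
print([ (r["location"],r["confidence"]) for r in arm.recognise(w,"pin_head")])
G=[.5095,.188,.024]
im=w["image"].copy()
def poly(pts,c): cv2.polylines(im,[np.int32(np.round([wproj(w,s,X) for X in pts]))],True,c,1)
poly(T(G,GB),(0,255,0));poly(T(G,PR),(0,255,0));poly(T(G,[(0,0,.111),(0,0,.04)]),(0,255,255))
cv2.imwrite("pics/w1o.png",im)
E
```

```text
3.45 [0.5006 0.1915 0.2398] 0.02593860858923857 [-0.1061  0.4539 -0.454   1.7847  0.2379  0.9566 -0.6322]
[([0.5124, 0.1896, 0.0909], 0.78)]
```

View pics/w1o.png

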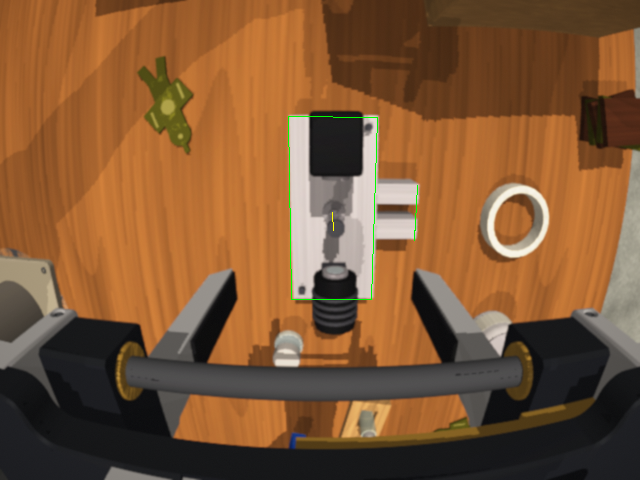

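Run:
```python
from fit import *
im=cv2.imread("pics/w1.png")[170:290,280:430]
cv2.imwrite("pics/w1c.png",cv2.resize(im,None,fx=5,fy=5,interpolation=2))
```

```text
(no output)
```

View pics/w1c.png

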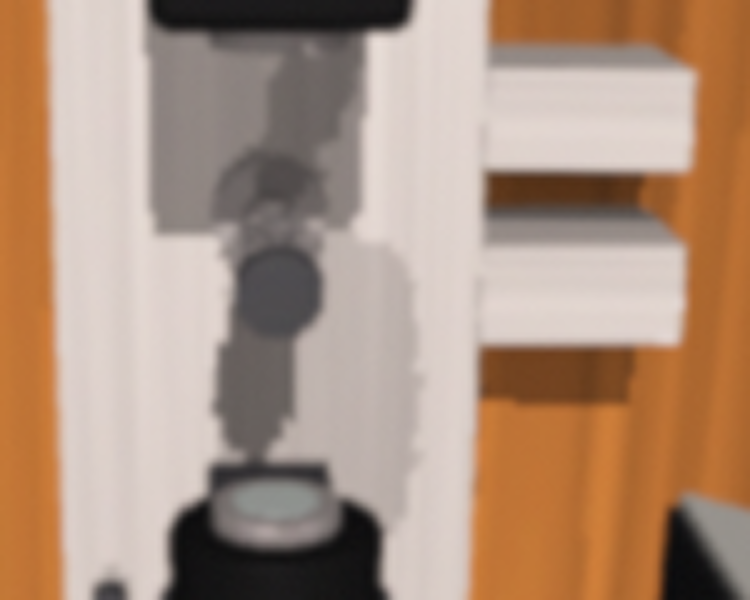

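Run:
```python
from plan import *
from fit import *
w=arm.grab_frame("wrist")
p,y,s=cur()
U=lambda a,b:((a+.5)/5-.5+280,(b+.5)/5-.5+170)
print(p,"pin top",wplane(w,s,U(278,292),.111),"collar",wplane(w,s,U(271,193),.046))
G=[.5095,.188,.024]
for v in(T(G,[(0,0,.111),(0,0,.046),(0,-.042,.1),(.045,0,.04),(-.045,0,.04)])): 
    q=wproj(w,s,v);print(v,(q-[280,170]+.5)*5-.5)
for n,uv,z in(("L",(59,290),.04),("R",(478,290),.04),("prong FR",(683,344),.04),("pr2",(685,240),.04),("pr3",(692,172),.04),("pr4",(695,70),.04),("inner",(486,172),.04),("in2",(484,240),.04)):
    print(n,wplane(w,s,U(*uv),z))
gw=np.array([U(*u) for u in((683,344),(685,240),(692,172),(695,70))])
```

```text
[0.5001 0.1925 0.2394] pin top [0.5104 0.1911 0.111 ] collar [0.5108 0.195  0.046 ]
[0.5095 0.188  0.111 ] [272.174  309.4736]
[0.5095 0.188  0.046 ] [263.5532 226.0632]
[0.5105 0.146  0.1   ] [267.8997 513.0041]
[0.5545 0.1891 0.04  ] [476.3145 221.0322]
[0.4645 0.1869 0.04  ] [ 48.2983 219.3175]
L [0.4669 0.1716 0.04  ]
R [0.5558 0.1741 0.04  ]
prong FR [0.6019 0.1633 0.04  ]
pr2 [0.6002 0.1865 0.04  ]
pr3 [0.6005 0.2014 0.04  ]
pr4 [0.5994 0.2232 0.04  ]
inner [0.5559 0.1997 0.04  ]
in2 [0.5564 0.185  0.04  ]
```

Call:
step_arm(delta_pos=[[0.5, 0, -0.2], [0.5, 0, -0.1], [0, 3, 0], [0, 3, 0], [0, 3, 0], [0, 3, 0], [0, 2, 0], [0, 0, 0]], twist=[0, 0, 0, 0, 0, 0, 0, 0])

```text
time_s: 4.4
tcp_pos: [0.5087, 0.1846, 0.0972]
tool_rot: [0.708, 0.006, -0.009, -0.706]
contact_force: [0.5, -0.4, -0.8]
width: 0.0938
```

Run:
```python
from plan import *
from fit import *
p,y,s=cur();w=arm.grab_frame("wrist");save(w,"w2",(200,180,440,360),3)
print(p,y,s["dq"])
for v in [(p[0],p[1],.111)]+list(T([.5105,.1895,.024],[(0,0,.111)])): print((wproj(w,s,v)-[200,180]+.5)*3-.5)
p,y,s=cur();print(p,y)
```

```text
[0.5087 0.1846 0.0972] 0.021687979560881126 [ 0.005  -0.048  -0.0263 -0.0425 -0.0188  0.0346  0.0154]
[369.9784 356.5021]
[381.5521 330.0837]
[0.5098 0.1856 0.0988] 0.02203373137065176
```

View pics/w2.png

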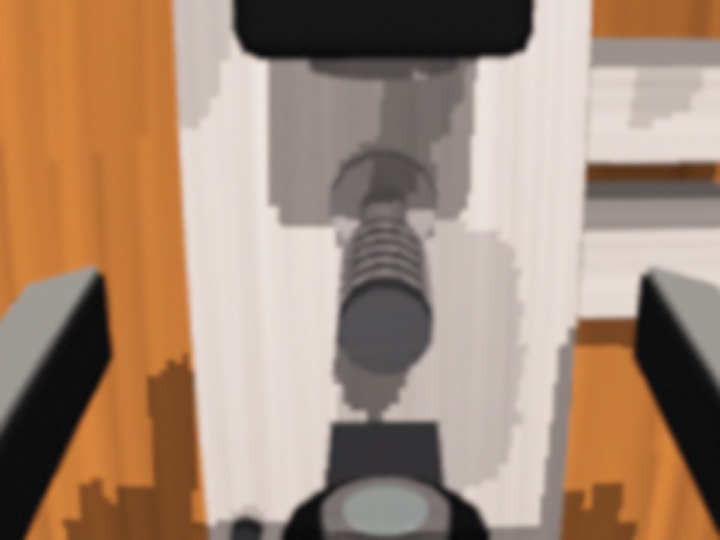

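Call:
step_arm(delta_pos=[[0.1, 0, 0.3], [0, 0.8, 0], [0, 0.8, 0], [0, 0.7, 0], [0, 0, 0], [0, 0, 0], [0, 0, 0], [0, 0, 0]], twist=[0, 0, 0, 0, 0, 0, 0, 0])

```text
time_s: 5.25
tcp_pos: [0.5112, 0.1905, 0.0767]
tool_rot: [-0.707, -0.009, 0.008, 0.707]
contact_force: [-0.3, -0.4, -0.6]
width: 0.0937
```

Run:
```python
from plan import *
from fit import *
p,y,s=cur();w=arm.grab_frame("wrist");save(w,"w3",(200,180,440,360),3)
print(p,y,s["contact_force"])
for v in [(p[0],p[1],.111)]+list(T([.5105,.1895,.024],[(0,0,.111)])): print((wproj(w,s,v)-[200,180]+.5)*3-.5)
p,y,s=cur();print(p,y)
```

```text
[0.5112 0.1905 0.0767] 0.023957415371223954 [-0.2744 -0.4085 -0.5689]
[370.2804 415.7917]
[365.173  421.2806]
[0.5112 0.1904 0.0767] 0.023950119301451786
```

View pics/w3.png

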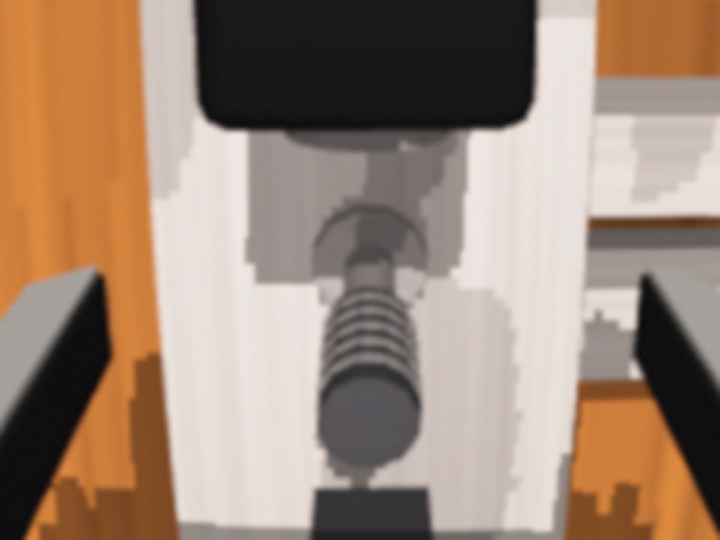

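Settled. The pin top is at crop (370,417), and the projected TCP axis is at (370,416), so they're aligned. Closing now.

Call:
step_arm(delta_pos=[[0, 0, 0], [0, 0, 0], [0, 0, 0], [0, 0, 0], [0, 0, 0], [0, 0, 0], [0, 0, 0], [0, 0, 0]], twist=[0, 0, 0, 0, 0, 0, 0, 0], claw=0, newtons=25)

```text
time_s: 6.1
tcp_pos: [0.511, 0.1903, 0.0765]
tool_rot: [-0.707, -0.008, 0.008, 0.707]
contact_force: [0.1, -0.6, 1.0]
width: 0.0333
```

Run:
```python
from plan import *
p,y,s=cur();print(p,y,s["contact_force"],s["width"],s["moment"])
```

```text
[0.511  0.1903 0.0765] 0.023991351013459165 [ 0.0886 -0.5557  0.9519] 0.03330169709241063 [-0.0653 -0.082  -0.0114]
```

Still closing.

Call:
step_arm(delta_pos=[[0, 0, 0], [0, 0, 0], [0, 0, 0], [0, 0, 0], [0, 0, 0], [0, 0, 0], [0, 0, 0], [0, 0, 0]], twist=[0, 0, 0, 0, 0, 0, 0, 0])

```text
time_s: 6.9
tcp_pos: [0.511, 0.1903, 0.0765]
tool_rot: [0.707, 0.008, -0.009, -0.707]
contact_force: [-0.6, 1.0, 0.4]
width: 0.0159
```

Run:
```python
from plan import *
p,y,s=cur();print(p,y,s["contact_force"],s["width"],s["moment"])
```

```text
[0.511  0.1903 0.0765] 0.023980541672493562 [-0.5811  1.0152  0.3815] 0.015876674092840805 [ 0.0192 -0.0617 -0.0076]
```

Call:
step_arm(delta_pos=[[0, -0.2, 0], [0, -0.4, 0], [0, -0.6, 0], [0, -0.6, 0], [0, -0.6, 0], [0, -0.6, 0], [0, -0.6, 0], [0, -0.6, 0]], twist=[0, 0, 0, 0, 0, 0, 0, 0])

```text
time_s: 7.7
tcp_pos: [0.5111, 0.1903, 0.1191]
tool_rot: [-0.707, -0.009, 0.008, 0.707]
contact_force: [0.3, 0.1, 0.1]
width: 0.0154
```

Call:
step_arm(delta_pos=[[0, -0.5, 0], [0, -0.3, 0], [0, 0, 0], [0, 0, 0], [0, 0, 0], [0, 0, 0], [0, 0, 0], [0, 0, 0]], twist=[0, 0, 0, 0, 0, 0, 0, 0])

```text
time_s: 8.5
tcp_pos: [0.511, 0.1903, 0.1264]
tool_rot: [0.707, 0.008, -0.009, -0.707]
contact_force: [0.0, -0.2, -0.8]
width: 0.0154
```

Run:
```python
from plan import *
p,y,s=cur();w=arm.grab_frame("wrist");save(w,"w4",(180,160,460,360),2.5)
sd=arm.grab_frame("side");save(sd,"s4",(200,100,350,250),4)
print(p,y,s["contact_force"],s["width"],s["moment"])
```

```text
[0.511  0.1903 0.1264] 0.024003952657380118 [ 0.0089 -0.1909 -0.8165] 0.015405070374887912 [ 0.001  -0.0656  0.0297]
```

View pics/w4.png

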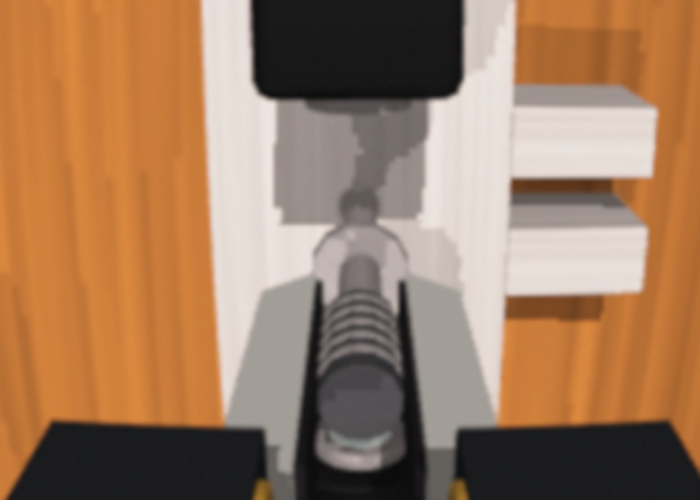

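View pics/s4.png

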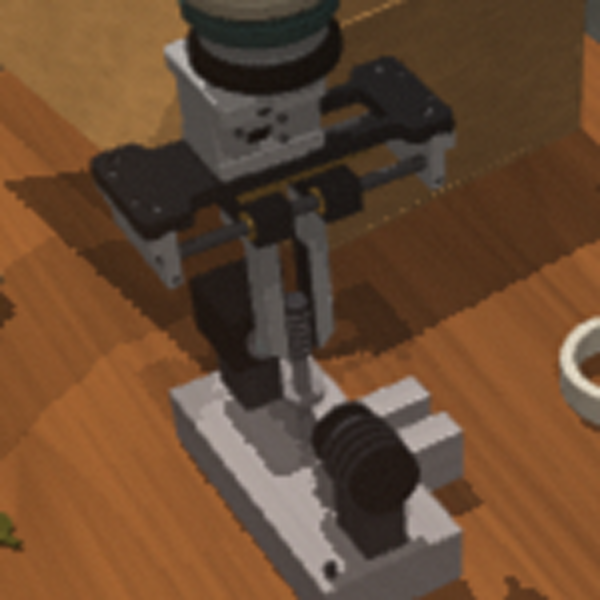

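The pin is 50 mm up and clear of the bore, hanging upright. Moving it to the notch.

Call:
step_arm(delta_pos=[[0.3, 0, 0], [0.8, 0, 0], [1.2, 0, 0], [1.5, 0, 0], [1.4, 0, 0], [0.9, 0, 0], [0.5, 0, 0], [0.1, 0, 0]], twist=[0, 0, 0, 0, 0, 0, 0, 0])

```text
time_s: 9.4
tcp_pos: [0.5784, 0.1919, 0.1263]
tool_rot: [-0.707, -0.008, 0.008, 0.707]
contact_force: [-0.4, -0.7, -1.9]
width: 0.0154
```

Call:
step_arm(delta_pos=[[0, 0, 0], [0, 0, 0], [0, 0, 0], [0, 0.2, 0], [0, 0.2, 0], [0, 0.2, 0], [0, 0.2, 0], [0, 0.2, 0]], twist=[0, 0, 0, 0, 0, 0, 0, 0])

```text
time_s: 10.2
tcp_pos: [0.578, 0.1919, 0.1163]
tool_rot: [0.707, 0.008, -0.009, -0.707]
contact_force: [-0.4, -0.5, -0.6]
width: 0.0153
```

Run:
```python
from plan import *
from fit import *
p,y,s=cur();w=arm.grab_frame("wrist");save(w,"w5",(180,120,460,320),2.5)
print(p,y,s["contact_force"],s["width"])
c=T([.511,.1903,.024],[(.067,0,0)])[0];print("target",c, "pin tip",.005+p[2]-.0765)
```

```text
[0.578  0.1919 0.1163] 0.024029641889734693 [-0.3861 -0.5242 -0.5501] 0.015334012032055748
target [0.578  0.1919 0.    ] pin tip 0.04475499773553529
```

View pics/w5.png

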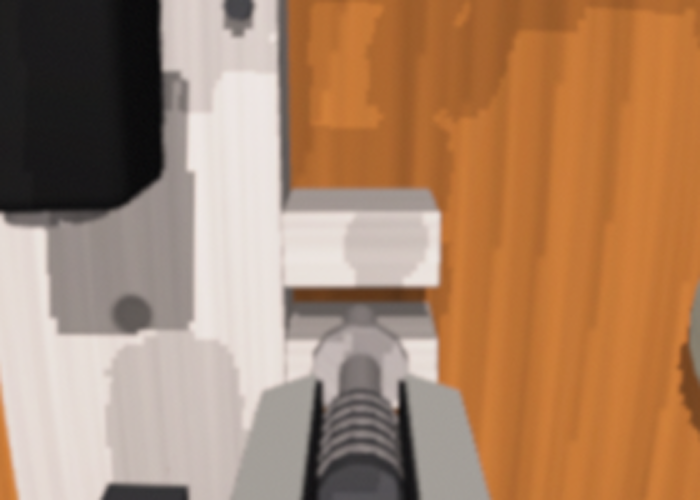

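Run:
```python
from plan import *
from fit import *
p,y,s=cur();w=arm.grab_frame("wrist")
U=lambda a,b:((a+.5)/2.5-.5+180,(b+.5)/2.5-.5+120)
for n,u in(("bore",(131,313)),("slot far edge L",(291,289)),("far R",(440,287)),("near L",(290,337)),("near R",(437,337)),("outer far",(437,210))): print(n,wplane(w,s,U(*u),.04))
print("tip expect",(wproj(w,s,(p[0],p[1],.045))-[180,120]+.5)*2.5-.5)
```

```text
bore [0.5105 0.1895 0.04  ]
slot far edge L [0.5581 0.198  0.04  ]
far R [0.6008 0.1997 0.04  ]
near L [0.5578 0.1835 0.04  ]
near R [0.6007 0.1845 0.04  ]
outer far [0.599  0.2221 0.04  ]
tip expect [359.0513 316.5388]
```

Call:
step_arm(delta_pos=[[0, 0.3, -0.03], [0, 0.5, 0], [0, 0.5, 0], [0, 0.5, 0], [0, 0.5, 0], [0, 0.5, 0], [0, 0.4, 0], [0, 0.3, 0]], twist=[0, 0, 0, 0, 0, 0, 0, 0])

```text
time_s: 11.1
tcp_pos: [0.5779, 0.1916, 0.081]
tool_rot: [0.707, 0.008, -0.009, -0.707]
contact_force: [0.5, -1.0, -1.0]
width: 0.0155
```

Call:
step_arm(delta_pos=[[0, 0.1, 0], [0, 0.1, 0], [0, 0.1, 0], [0, 0.1, 0], [0, 0.1, 0], [0, 0, 0], [0, 0, 0], [0, 0, 0]], twist=[0, 0, 0, 0, 0, 0, 0, 0])

```text
time_s: 11.9
tcp_pos: [0.578, 0.1916, 0.0765]
tool_rot: [0.707, 0.008, -0.008, -0.707]
contact_force: [-0.5, 0.7, -1.2]
width: 0.0157
```

Run:
```python
from plan import *
from fit import *
p,y,s=cur();w=arm.grab_frame("wrist");save(w,"w6",(180,120,460,320),2.5)
print(p,y,s["contact_force"],s["width"])
```

```text
[0.578  0.1916 0.0765] 0.02393484093470667 [-0.5262  0.6581 -1.2186] 0.01566940516103664
```

View pics/w6.png

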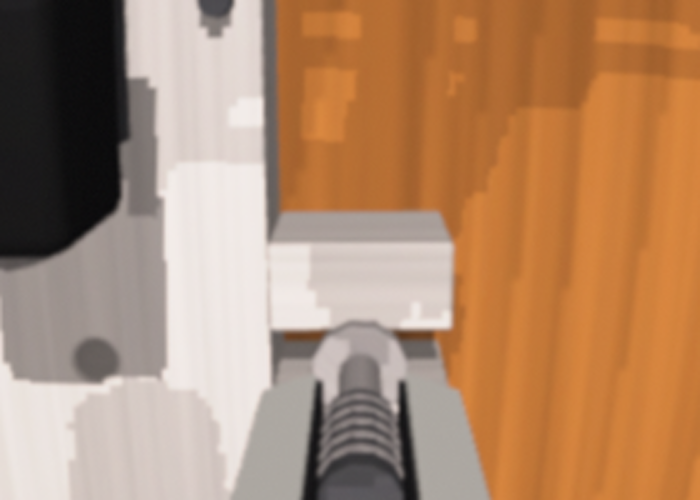

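Call:
step_arm(delta_pos=[[0, 0.05, 0], [0, 0.05, 0], [0, 0.05, 0], [0, 0, 0], [0, 0, 0], [0, 0, 0], [0, 0, 0], [0, 0, 0]], twist=[0, 0, 0, 0, 0, 0, 0, 0])

```text
time_s: 12.75
tcp_pos: [0.5782, 0.1918, 0.0763]
tool_rot: [0.707, 0.009, -0.008, -0.707]
contact_force: [-2.1, -0.5, 9.3]
width: 0.0157
```

Run:
```python
from plan import *
p,y,s=cur();print(p,y,s["contact_force"],s["width"])
```

```text
[0.5782 0.1918 0.0763] 0.02398644377329008 [-2.0592 -0.4889  9.3254] 0.015728511251099364
```

Contact at 9 N, so the collar is seated. I'll take the load off and open.

Call:
step_arm(delta_pos=[[0, -0.1, 0], [0, 0, 0], [0, 0, 0], [0, 0, 0], [0, 0, 0], [0, 0, 0], [0, 0, 0], [0, 0, 0]], twist=[0, 0, 0, 0, 0, 0, 0, 0], claw=5)

```text
time_s: 13.55
tcp_pos: [0.578, 0.1916, 0.0759]
tool_rot: [0.707, 0.008, -0.009, -0.707]
contact_force: [-0.3, 0.5, 0.4]
width: 0.0502
```

Call:
step_arm(delta_pos=[[0, -0.3, 0], [0, -0.8, 0], [0, -1.5, 0], [0, -2, 0], [0, -2, 0], [0, -2, 0], [0, -2, 0], [0, -1, 0]], twist=[0, 0, 0, 0, 0, 0, 0, 0])

```text
time_s: 14.35
tcp_pos: [0.5792, 0.1923, 0.1952]
tool_rot: [-0.707, -0.01, 0.007, 0.708]
contact_force: [-0.0, -0.3, -0.9]
width: 0.0497
```

Run:
```python
from plan import *
from fit import *
p,y,s=cur();w=arm.grab_frame("wrist");save(w,"w7",(180,120,460,320),2.5)
sd=arm.grab_frame("side");save(sd,"s7",(200,100,350,250),4)
print(p,y,s["contact_force"],s["width"])
K=[.559,-.183,-.1655];c=T(K,[(0,-.062,0)])[0];print(c)
plan(p,y,[c[0],c[1]-.01,.20],K[2],16)
```

```text
[0.5792 0.1923 0.1952] 0.023926116100862822 [-0.0334 -0.2992 -0.932 ] 0.04969565124374185
[ 0.5488 -0.2442  0.    ]
[[-0.3, -0.0, -2.8], [-0.2, -0.0, -2.8], [-0.2, -0.0, -2.8], [-0.2, -0.0, -2.8], [-0.1, -0.0, -2.8], [-0.1, -0.0, -2.8], [-0.0, -0.0, -2.8], [-0.0, -0.1, -2.8]] [np.float64(0.012), np.float64(0.012), np.float64(0.012), np.float64(0.012), np.float64(0.012), np.float64(0.012), np.float64(0.012), np.float64(0.012)]
[[0.0, -0.0, -2.8], [0.0, -0.1, -2.8], [0.1, -0.0, -2.8], [0.1, -0.1, -2.8], [0.1, -0.0, -2.8], [0.2, -0.1, -2.8], [0.2, -0.0, -2.7], [0.3, -0.1, -2.8]] [np.float64(0.012), np.float64(0.012), np.float64(0.012), np.float64(0.011), np.float64(0.012), np.float64(0.011), np.float64(0.012), np.float64(0.011)]
end [ 0.5488 -0.2544  0.2002] -0.16507388389913719
```

View pics/w7.png

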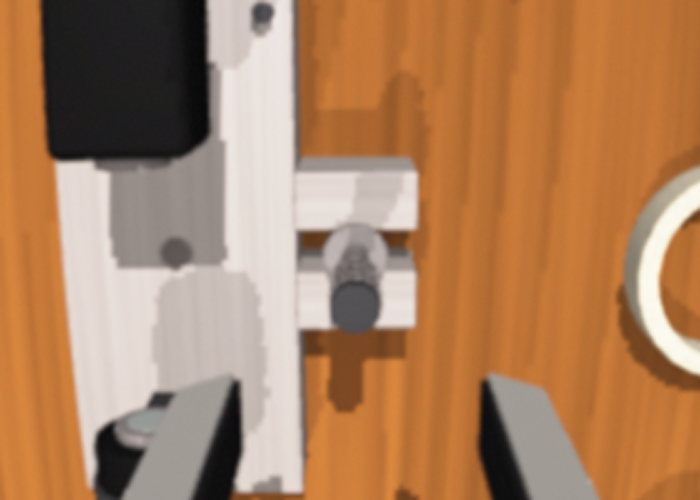

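View pics/s7.png

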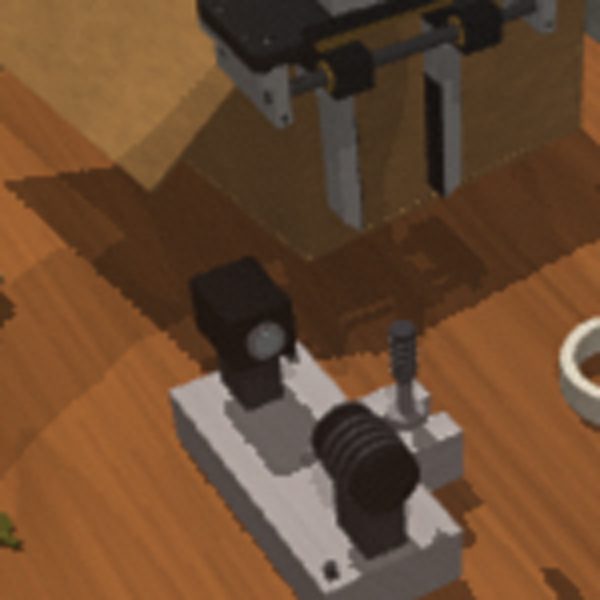

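The pin stands upright in the notch with its collar on the prongs. Now to the cell.

Call:
step_arm(delta_pos=[[-0.3, 0, -2.8], [-0.2, 0, -2.8], [-0.2, 0, -2.8], [-0.2, 0, -2.8], [-0.1, 0, -2.8], [-0.1, 0, -2.8], [0, 0, -2.8], [0, -0.1, -2.8]], twist=[0.012, 0.012, 0.012, 0.012, 0.012, 0.012, 0.012, 0.012])

```text
time_s: 15.25
tcp_pos: [0.5621, -0.0334, 0.1921]
tool_rot: [0.707, -0.026, 0.025, -0.707]
contact_force: [-0.2, 0.2, 0.6]
width: 0.0499
```

Call:
step_arm(delta_pos=[[0, 0, -2.8], [0, -0.1, -2.8], [0.1, 0, -2.8], [0.1, -0.1, -2.8], [0.1, 0, -2.8], [0.2, -0.1, -2.8], [0.2, 0, -2.7], [0.3, -0.1, -2.8]], twist=[0.012, 0.012, 0.012, 0.011, 0.012, 0.011, 0.012, 0.011])

```text
time_s: 16.05
tcp_pos: [0.5468, -0.2558, 0.196]
tool_rot: [-0.704, 0.059, -0.058, 0.705]
contact_force: [0.7, 0.8, -0.7]
width: 0.0502
```

Call:
step_arm(delta_pos=[[0, 0.3, 0], [0, 0.4, 0], [0, 0.4, 0], [0, 0.4, 0], [0, 0, 0], [0, 0, 0], [0, 0, 0], [0, 0, 0]], twist=[0, 0, 0, 0, 0, 0, 0, 0])

```text
time_s: 16.85
tcp_pos: [0.5479, -0.255, 0.1822]
tool_rot: [0.705, -0.058, 0.058, -0.705]
contact_force: [-0.7, -0.5, 0.4]
width: 0.0498
```

Run:
```python
from plan import *
from fit import *
p,y,s=cur();w=arm.grab_frame("wrist");save(w,"w8",(200,100,440,320),3)
print(p,y,s["contact_force"],s["width"],s["time_s"])
for q in("cell","windows"): print(q,[(r["location"],r["confidence"]) for r in arm.recognise(w,q)])
K=[.559,-.183,-.1655]
im=cv2.resize(w["image"],None,fx=3,fy=3,interpolation=2)
def poly(pts,c): cv2.polylines(im,[np.int32(np.round([(wproj(w,s,X)+.5)*3-.5 for X in pts]))],True,c,1)
poly(T(K,RK),(0,0,255));poly(T(K,[(x,-.062+y,.078) for x,y in((.011,.014),(.011,-.014),(-.011,-.014),(-.011,.014))]),(255,255,0))
cv2.imwrite("pics/w8o.png",im[300:960,600:1320])
```

```text
[ 0.5479 -0.255   0.1822] -0.16485940619209563 [-0.6937 -0.4559  0.3881] 0.0498052628759152 16.85
cell [([0.4713, -0.1856, 0.0705], 0.72), ([0.5539, -0.2387, 0.0756], 0.71), ([0.5537, -0.3197, 0.0677], 0.62)]
windows [([0.5579, -0.3162, 0.0674], 0.95), ([0.5469, -0.2352, 0.084], 0.92)]
```

View pics/w8o.png

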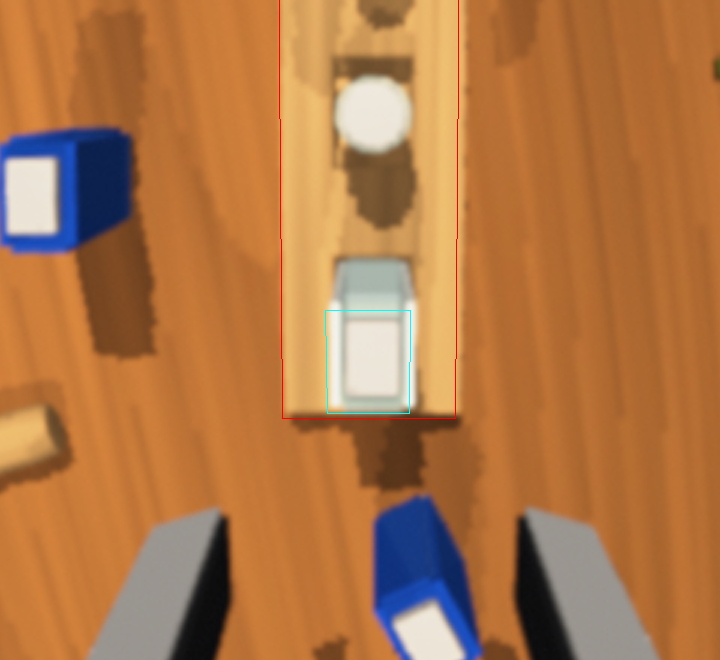

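View pics/w8.png

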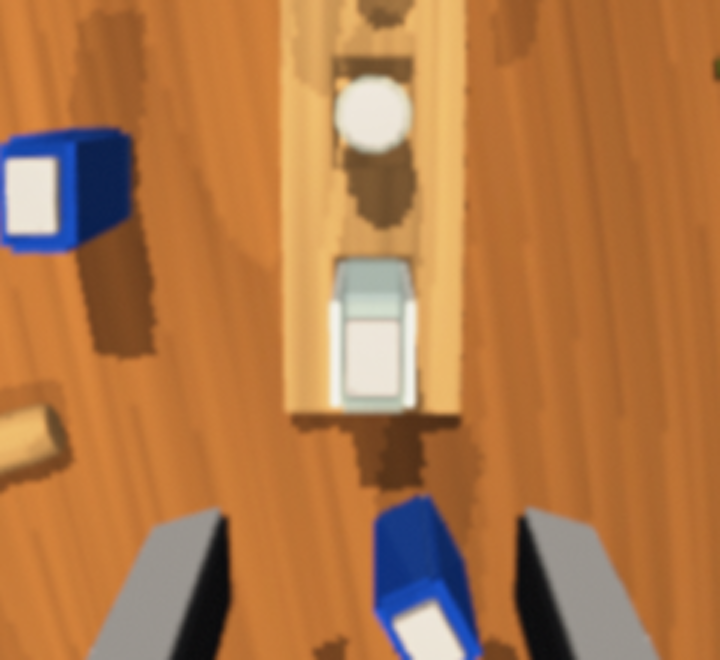

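Run:
```python
from plan import *
from fit import *
p,y,s=cur();w=arm.grab_frame("wrist");print(p)
U=lambda a,b:((a+.5)/3-.5+200,(b+.5)/3-.5+100)
for n,u,z in(("stopL",(342,359),.083),("stopR",(402,359),.083),("topF",(372,319),.083),("topN",(372,399),.083),("L",(330,355),.078),("R",(416,355),.078),("nearL",(330,409),.078),("nearR",(415,409),.078),("farL",(330,301),.078),("farR",(413,301),.078),("rackNR",(460,413),.018),("rackNL",(287,413),.018)):
    q=wplane(w,s,U(*u),z);d=q-p;c,sn=np.cos(y),np.sin(y);print(n,q,"tool x %.2f z %.2f cm"%(100*(c*d[0]+sn*d[1]),100*(-sn*d[0]+c*d[1])))
```

```text
[ 0.5478 -0.2551  0.1821]
stopL [ 0.5424 -0.2411  0.083 ] tool x -0.76 z 1.29 cm
stopR [ 0.5577 -0.2436  0.083 ] tool x 0.79 z 1.29 cm
topF [ 0.5518 -0.232   0.083 ] tool x 0.01 z 2.34 cm
topN [ 0.5483 -0.2529  0.083 ] tool x 0.01 z 0.22 cm
L [ 0.5392 -0.2406  0.078 ] tool x -1.09 z 1.28 cm
R [ 0.5614 -0.2443  0.078 ] tool x 1.17 z 1.28 cm
nearL [ 0.5366 -0.2551  0.078 ] tool x -1.10 z -0.19 cm
nearR [ 0.5589 -0.2589  0.078 ] tool x 1.15 z -0.19 cm
farL [ 0.5417 -0.2265  0.078 ] tool x -1.07 z 2.72 cm
farR [ 0.5629 -0.23    0.078 ] tool x 1.08 z 2.72 cm
rackNR [ 0.5726 -0.2801  0.018 ] tool x 2.85 z -2.06 cm
rackNL [ 0.5175 -0.2709  0.018 ] tool x -2.72 z -2.06 cm
```

The cell (crop (372,355): frosted strips left and right, clear windows at top and bottom) is at tool x 0, z +1.28 cm. Descending over it.

Call:
step_arm(delta_pos=[[0, 0, 0.6], [0, 0, 0.7], [0, 1, 0], [0, 1.5, 0], [0, 2, 0], [0, 2, 0], [0, 2, 0], [0, 1.5, 0]], twist=[0, 0, 0, 0, 0, 0, 0, 0])

```text
time_s: 17.85
tcp_pos: [0.5491, -0.2418, 0.0801]
tool_rot: [-0.705, 0.059, -0.058, 0.705]
contact_force: [0.9, -0.3, 0.2]
width: 0.0502
```

Call:
step_arm(delta_pos=[[0, 1, 0], [0, 1, 0], [0, 1, 0], [0, 0.5, 0], [0, 0, 0], [0, 0, 0], [0, 0, 0], [0, 0, 0]], twist=[0, 0, 0, 0, 0, 0, 0, 0])

```text
time_s: 18.65
tcp_pos: [0.5503, -0.2424, 0.0475]
tool_rot: [0.705, -0.058, 0.059, -0.705]
contact_force: [-0.2, -0.6, -0.9]
width: 0.05
```

Run:
```python
from plan import *
from fit import *
p,y,s=cur();w=arm.grab_frame("wrist");save(w,"w9",(200,180,440,400),3)
print(p,y,s["contact_force"],s["width"],s["time_s"])
for z in(.078,.083): print((wproj(w,s,(p[0],p[1],z))-[200,180]+.5)*3-.5)
```

```text
[ 0.5503 -0.2424  0.0475] -0.1650915501964948 [-0.1777 -0.6095 -0.9051] 0.04997454723578342 18.65
[371.7105 404.0423]
[371.7453 419.9716]
```

View pics/w9.png

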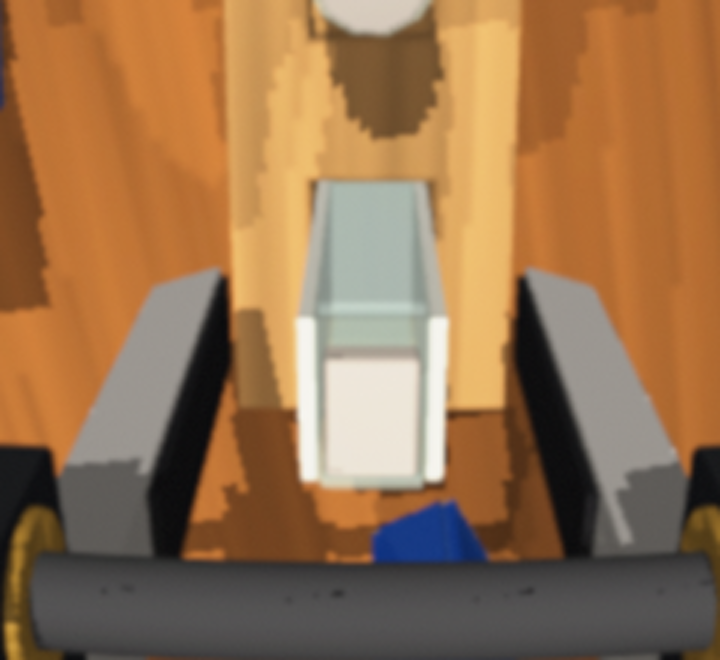

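Call:
step_arm(delta_pos=[[0, 0.5, 0.08], [0, 0.6, 0], [0, 0.5, 0], [0, 0, 0], [0, 0, 0], [0, 0, 0], [0, 0, 0], [0, 0, 0]], twist=[0, 0, 0, 0, 0, 0, 0, 0])

```text
time_s: 19.5
tcp_pos: [0.5502, -0.2415, 0.0312]
tool_rot: [0.705, -0.058, 0.058, -0.705]
contact_force: [-0.1, -0.9, 0.9]
width: 0.0498
```

Call:
step_arm(delta_pos=[[0, 0, 0], [0, 0, 0], [0, 0, 0], [0, 0, 0], [0, 0, 0], [0, 0, 0], [0, 0, 0], [0, 0, 0]], twist=[0, 0, 0, 0, 0, 0, 0, 0], claw=1, newtons=20)

```text
time_s: 20.3
tcp_pos: [0.55, -0.2414, 0.031]
tool_rot: [0.705, -0.058, 0.058, -0.705]
contact_force: [-0.4, 0.1, 0.1]
width: 0.0218
```

Run:
```python
from plan import *
from fit import *
p,y,s=cur();w=arm.grab_frame("wrist");save(w,"w10",(200,220,440,440),3)
print(p,y,s["contact_force"],s["width"],s["time_s"])
for z in(.078,.083): print((wproj(w,s,(p[0],p[1],z))-[200,220]+.5)*3-.5)
```

```text
[ 0.55   -0.2414  0.031 ] -0.16504230012324633 [-0.4132  0.1129  0.1305] 0.021796188639818297 20.3
[371.5228 340.0423]
[371.5211 359.0763]
```

View pics/w10.png

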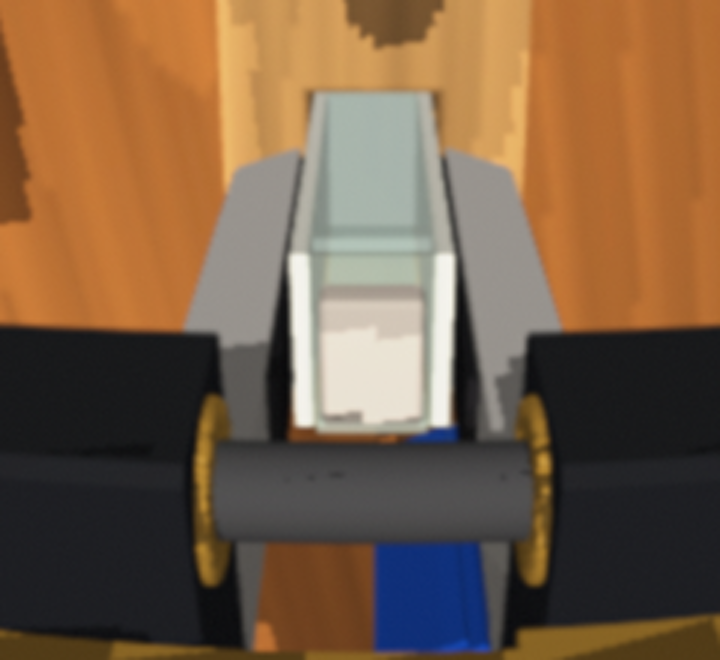

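The cell is gripped on its frosted faces, opening 21.8 mm. The pads are beside the white strips at crop x 290 and 455, and the windows and stopper are free. Lifting.

Call:
step_arm(delta_pos=[[0, -0.3, 0], [0, -0.6, 0], [0, -1, 0], [0, -1.5, 0], [0, -2, 0], [0, -2.5, 0], [0, -2.5, 0], [0, -2.5, 0]], twist=[0, 0, 0, 0, 0, 0, 0, 0])

```text
time_s: 21.15
tcp_pos: [0.55, -0.2414, 0.1624]
tool_rot: [0.705, -0.058, 0.059, -0.705]
contact_force: [0.5, -0.3, -1.6]
width: 0.0219
```

Run:
```python
from plan import *
p,y,s=cur();print(p,y,s["contact_force"],s["width"],s["time_s"])
plan([.550,-.2414,.160],-.165,[.5108,.190,.180],.024,20)
```

```text
[ 0.55   -0.2414  0.1624] -0.16493102321493033 [ 0.4612 -0.2998 -1.5838] 0.021853571237959113 21.15
[[-0.5, -0.1, 2.1], [-0.5, -0.1, 2.1], [-0.5, -0.1, 2.1], [-0.5, -0.1, 2.1], [-0.5, -0.1, 2.1], [-0.5, -0.1, 2.1], [-0.4, -0.1, 2.1], [-0.4, -0.1, 2.1]] [-0.009, -0.009, -0.009, -0.01, -0.009, -0.01, -0.009, -0.01]
[[-0.4, -0.1, 2.1], [-0.4, -0.1, 2.1], [-0.3, -0.1, 2.2], [-0.3, -0.1, 2.2], [-0.3, -0.1, 2.1], [-0.3, -0.1, 2.2], [-0.3, -0.1, 2.2], [-0.3, -0.1, 2.1]] [-0.009, -0.01, -0.009, -0.01, -0.01, -0.009, -0.009, -0.01]
[[-0.2, -0.1, 2.2], [-0.2, -0.1, 2.2], [-0.2, -0.1, 2.1], [-0.2, -0.1, 2.2]] [-0.009, -0.01, -0.01, -0.009]
end [0.5104 0.1904 0.18  ] 0.024
```

Call:
step_arm(delta_pos=[[-0.5, -0.1, 2.1], [-0.5, -0.1, 2.1], [-0.5, -0.1, 2.1], [-0.5, -0.1, 2.1], [-0.5, -0.1, 2.1], [-0.5, -0.1, 2.1], [-0.4, -0.1, 2.1], [-0.4, -0.1, 2.1]], twist=[-0.009, -0.009, -0.009, -0.01, -0.009, -0.01, -0.009, -0.01])

```text
time_s: 21.95
tcp_pos: [0.5327, -0.0665, 0.167]
tool_rot: [-0.706, 0.032, -0.03, 0.707]
contact_force: [-0.1, -0.0, -1.3]
width: 0.022
```

Call:
step_arm(delta_pos=[[-0.4, -0.1, 2.1], [-0.4, -0.1, 2.1], [-0.3, -0.1, 2.2], [-0.3, -0.1, 2.2], [-0.3, -0.1, 2.1], [-0.3, -0.1, 2.2], [-0.3, -0.1, 2.2], [-0.3, -0.1, 2.1]], twist=[-0.009, -0.01, -0.009, -0.01, -0.01, -0.009, -0.009, -0.01])

```text
time_s: 22.75
tcp_pos: [0.5158, 0.1062, 0.175]
tool_rot: [-0.707, 0.005, -0.003, 0.707]
contact_force: [0.7, -0.8, -1.9]
width: 0.0217
```

Call:
step_arm(delta_pos=[[-0.2, -0.1, 2.2], [-0.2, -0.1, 2.2], [-0.2, -0.1, 2.1], [-0.2, -0.1, 2.1], [0, 0, 0], [0, 0, 0], [0, 0, 0], [0, 0, 0]], twist=[-0.009, -0.01, -0.01, -0.009, 0, 0, 0, 0])

```text
time_s: 23.55
tcp_pos: [0.5101, 0.1881, 0.1796]
tool_rot: [0.707, 0.008, -0.008, -0.707]
contact_force: [1.1, 0.1, -0.7]
width: 0.022
```

Run:
```python
from plan import *
from fit import *
p,y,s=cur();w=arm.grab_frame("wrist");save(w,"w11",(180,160,480,400),2.5)
print(p,y,s["contact_force"],s["width"],s["time_s"])
U=lambda a,b:((a+.5)/2.5-.5+180,(b+.5)/2.5-.5+160)
G=[.5108,.19,.024]
for v in T(G,[(.045,.1,.04),(.045,-.1,.04),(.09,.03,.04),(0,.046,.122),(0,0,.04)]): print((wproj(w,s,v)-[180,160]+.5)*2.5-.5)
```

```text
[0.5101 0.1881 0.1796] 0.0225332467714779 [ 1.0987  0.0515 -0.6844] 0.022007783801518497 23.55
[ 493.1585 -132.0855]
[476.282  400.3189]
[614.0947  70.8207]
[361.412   54.5913]
[361.3455 152.1136]
```

View pics/w11.png

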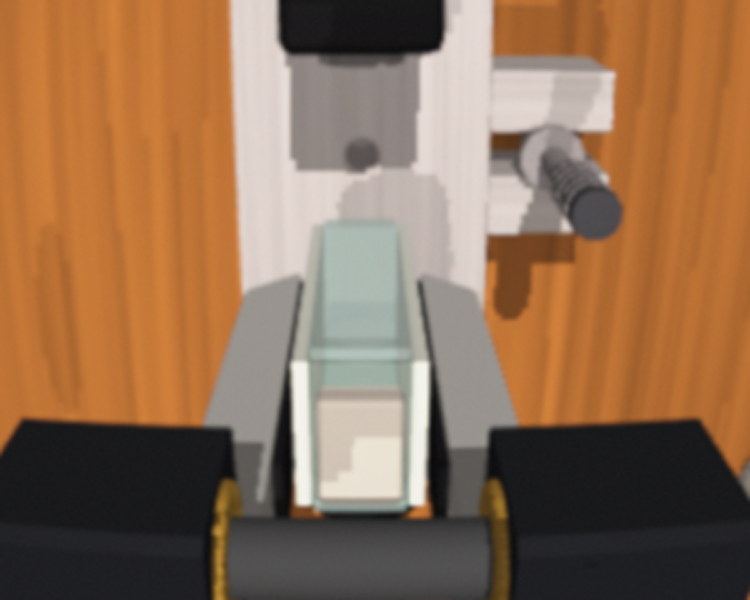

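Call:
step_arm(delta_pos=[[0.05, 0.5, 0.1], [0, 1, 0], [0, 1.2, 0], [0, 1.5, 0], [0, 1.5, 0], [0, 1.3, 0], [0, 1, 0], [0, 0.5, 0]], twist=[0, 0, 0, 0, 0, 0, 0, 0])

```text
time_s: 24.4
tcp_pos: [0.5103, 0.1901, 0.0936]
tool_rot: [0.707, 0.008, -0.009, -0.707]
contact_force: [-0.6, -0.4, -1.9]
width: 0.0218
```

Call:
step_arm(delta_pos=[[0, 0.3, 0], [0, 0.2, 0], [0, 0, 0], [0, 0, 0], [0, 0, 0], [0, 0, 0], [0, 0, 0], [0, 0, 0]], twist=[0, 0, 0, 0, 0, 0, 0, 0])

```text
time_s: 25.2
tcp_pos: [0.511, 0.1903, 0.0901]
tool_rot: [-0.707, -0.009, 0.008, 0.707]
contact_force: [-0.4, -0.2, -0.1]
width: 0.0217
```

Run:
```python
from plan import *
from fit import *
p,y,s=cur();w=arm.grab_frame("wrist");save(w,"w12",(180,160,480,400),2.5)
print(p,y,s["contact_force"],s["width"],s["time_s"])
sd=arm.grab_frame("side");save(sd,"s12",(200,100,350,250),5)
t=arm.grab_frame("top");save(t,"t12",(150,180,310,310),5)
for v in T([.5108,.1897,.024],[(.045,.1,.04),(.045,-.1,.04),(.09,.03,.04),(0,.046,.122),(0,0,.04)]): print((wproj(w,s,v)-[180,160]+.5)*2.5-.5)
for G in([.5108,.1897,.024],[.5095,.188,.024]):
  for v in T(G,[(-.011,-.014,.136),(-.011,.014,.136),(-.011,-.014,.064),(.011,-.014,.136),(.011,-.014,.064)]): print("side",(proj(sd,v)-[200,100]+.5)*5-.5)
p,y,s=cur();print(p,y)
```

```text
[0.511  0.1903 0.0901] 0.023982095852921055 [-0.3717 -0.2051 -0.0705] 0.021702302120446198 25.2
[ 540.6008 -143.7695]
[503.859  545.1592]
[697.2734 133.5621]
[357.2243 143.7364]
[358.1331 243.0905]
side [366.3255 441.5599]
side [337.0104 406.9663]
side [379.3358 558.4706]
side [409.8178 424.065 ]
side [420.5295 540.9858]
side [365.4281 444.7334]
side [336.0855 410.04  ]
side [378.5021 561.6427]
side [408.99   427.1882]
side [419.7582 544.1102]
[0.5109 0.1904 0.09  ] 0.023996001402077718
```

View pics/w12.png

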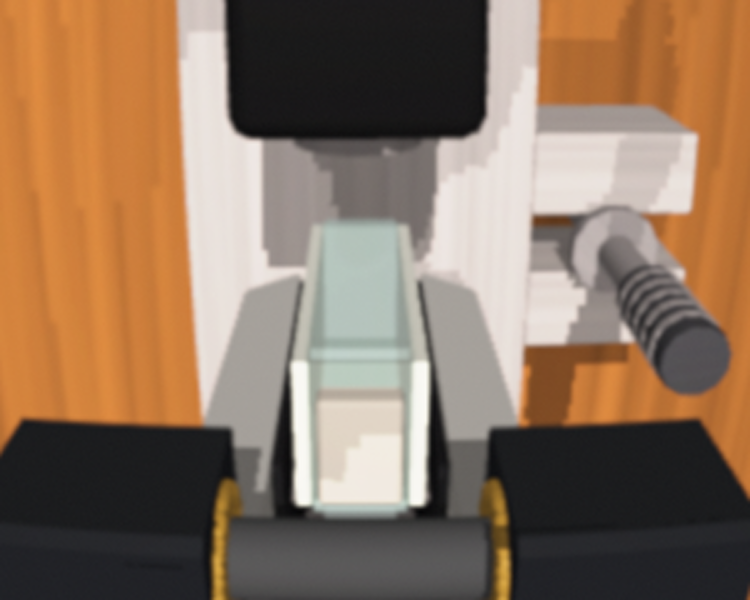

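View pics/s12.png

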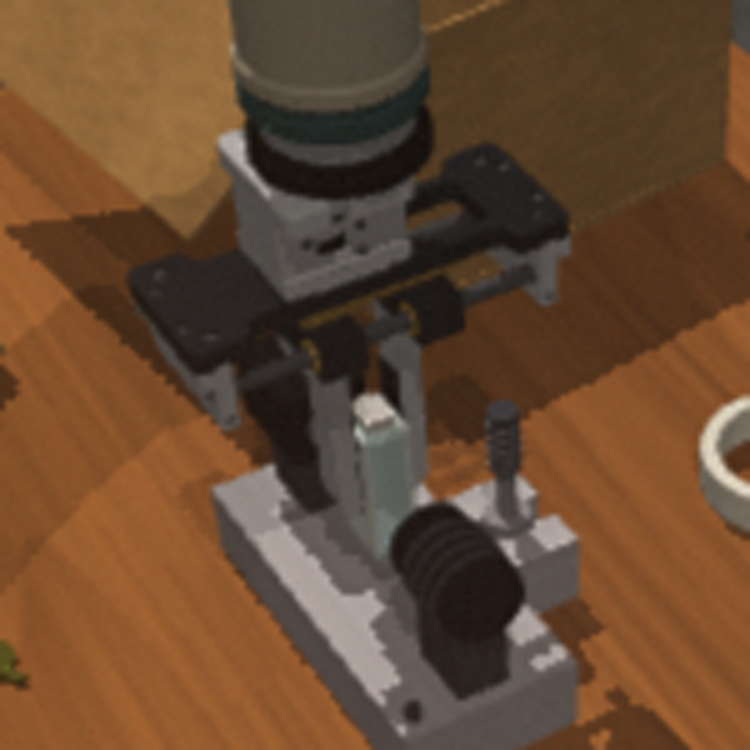

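Call:
step_arm(delta_pos=[[0, 0.1, -0.03], [0, 0, 0], [0, 0, 0], [0, 0, 0], [0, 0, 0], [0, 0, 0], [0, 0, 0], [0, 0, 0]], twist=[0, 0, 0, 0, 0, 0, 0, 0])

```text
time_s: 26.15
tcp_pos: [0.5109, 0.1901, 0.089]
tool_rot: [-0.707, -0.009, 0.008, 0.707]
contact_force: [-0.1, 0.6, -1.1]
width: 0.0219
```

Run:
```python
from plan import *
from fit import *
p,y,s=cur();print(p,y,s["contact_force"],s["width"],s["time_s"],s["dq"])
sd=arm.grab_frame("side");t=arm.grab_frame("top")
save(sd,"s13",(245,160,305,220),10);save(t,"t13f");save(sd,"s13f")
im=cv2.imread("pics/s13.png");G=[.5095,.188,.024]
q=lambda v:tuple(np.int32((proj(sd,v)-[245,160]+.5)*10-.5))
for z in(.136,.064): cv2.polylines(im,[np.int32([q(v) for v in T(G,[(x,yy,z) for x,yy in((.011,.014),(.011,-.014),(-.011,-.014),(-.011,.014))])])],True,(0,0,255),1)
cv2.imwrite("pics/s13o.png",im)
```

```text
[0.5109 0.1901 0.089 ] 0.023985817629835184 [-0.1271  0.5638 -1.1001] 0.02188981613043649 26.15 [ 0.0006 -0.0003  0.0005 -0.0007  0.0005  0.0006 -0.0006]
```

View pics/s13o.png

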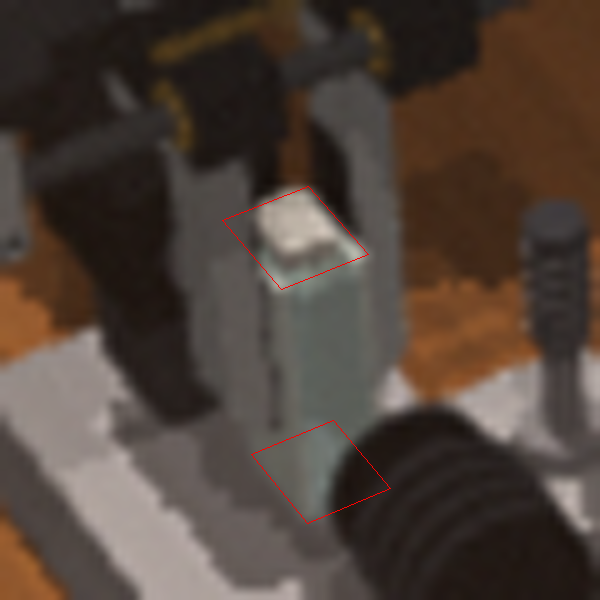

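View pics/t13f.png

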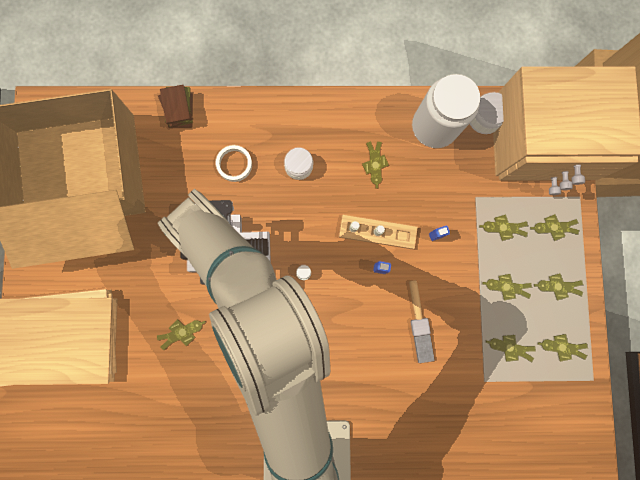

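The side overlay of the ideal cell box agrees with the real cell to about 0.5 px at the near top corner (283,290) and the bottom corner (310,520). The arm is still. The top view shows everything else undisturbed and the cell's rack pocket empty. Handing in.

```bash
python3 -c "
from bench import arm
print(arm.job_done())"
```

```text
the job is handed in; nothing more can be done
None
```

I parked the pin in the notch and am holding the sample cell between the two lenses. I handed the job in at about 26 s of the 50 s allowed.

- **Pin:** I drew it straight up 50 mm and moved it 67 mm to the notch. I lowered it until it pressed back with 9 N, at the same height it had in the bore. The side and wrist images show it upright with its collar on the prongs.
- **Cell:** I gripped it by the frosted faces (opening 21.8 mm, 20 N), with the windows and stopper clear of the fingers. The cell's centre works out to about (0.511, 0.190, 0.100) m, turned to match the gauge. The joints were still and I saw no sign of slipping.
- **Other things:** in the last top view the vials, blue blocks, jar, tape roll, birds and brush had not visibly moved.

**Where the checks disagreed:**
- The wrist camera and the fixed cameras placed the gauge 1–2 mm apart, which is within their calibration. I used the wrist values, because the pin and cell were also measured with that camera. In the last side image, the cell matched its ideal position, drawn from the fixed-camera fit, to under 1 mm.
- The edge of the square head suggested the mid-point was up to 1 mm further along y than the bore did. I kept to the middle of the two.
- In the last top view the arm hid most of the gauge, so I could not check the cell's position from above.

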